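# Release the flat battery pack from the bench rotary tool

## Robot

A 6-joint arm with a two-finger parallel gripper is mounted at the origin on the work surface. World frame = base frame: x ahead of the robot, y to its left, z up, the work surface at z = 0. Lengths are in m, angles in rad, forces in N, time in s.
With the tool pointing down it reaches from about 0.35 to 0.775 m from the base axis. Payload 5.5 kg.
Tool frame: the origin (TCP) lies between the finger pads; the fingertips stand 22 mm ahead of it and the grasp point (between the pads) lies 3 mm ahead of it; z points along the fingers, x is the direction in which the jaws open and shut, and the axes are right-handed (so a half turn about z gives the same grasp; the last joint's range is limited). The gripper opens to 85 mm and grips with 20 to 120 N. Pads are 22 mm wide; open, the fingers measure 114 mm over their backs; the gripper's body (76 mm by 85 mm) begins 54 mm behind the grasp point. The pads swing forward as they close: fully open they stand 13 mm farther back than shut.
Start: joints at [1.002, 0.313, 0.046, 1.304, 0, 1.431], TCP at [0.239, 0.523, 0.253] pointing down, gripper open.
Joint ranges: [-2.76, 2.76], [-0.86, 1.69], [-1.03, 1.26], [-2.2, 2.34], [-1.47, 1.5], [-3.14, 3.14]. Speed limits (rad/s): [2.57, 2.57, 3.14, 3.14, 3.14, 3.14].

## Interface

Orientations are given as [roll, pitch, yaw] about the fixed x, y, z axes, in that order (R = Rz(yaw) Ry(pitch) Rx(roll)).
In Python, from station import observe, camera, camera_model, close_job gives the robot as it stands.
- The arm moves only by the tool servo_tool, never from a script. Its argument "targets" is a list of rows, each a list of 3 entries, a list of its own where there are three numbers: the shift along the tool's x, y, z in cm, then the turn, a rotation vector about the tool's x, y, z in degrees, then the opening, from -1 (shut) to 1 (fully open). In form: [[[x, y, z], [ax, ay, az], grip], ...]. A call has 1 to 5 rows; each row shifts and turns the pose as measured when the row begins, along the tool's axes as they then stand; what a row does not reach is not made up. A row lasts 1/10 s, in which the tool goes at most 50 mm and 8.59 degrees, less where a joint would pass 70% of its speed; a pose out of reach is approached as far as the arm can. A call with a gripper value outside its range is refused whole. The fingers move at their own pace and stop on an object; "squeeze" is the grip in N (left out, the last holds). Time passes only in rows, so rows that do not move let the fingers close. It gives the time, the measured TCP pose, the force and the opening at its end, in the units of the state.
- observe(): the state, without advancing time (a new reading comes with each control period).
- camera(name): name is "side" or "top"; returns the picture (384x512x3 uint8, blue, green, red); there is no depth.
- camera_model(name): a dict with "K" (3x3 intrinsics, pixels), "k1" (the pictures are not rectified: a ray, as slopes to the right and down, at radius r is drawn at 1 + k1 r^2 times it, then the intrinsics apply), "extrinsics" (4x4, takes a point from world to camera coordinates). Camera axes: x right, y down, z forward; pixel columns grow to the right and rows downward; lengths in m; the calibration is good to about 2 mm. A picture is of the moment at which its call begins. camera_model takes no time and is no camera call.
- close_job(): hands the job in, once; it reports no verdict.
The state is a dict: "time_s": time; "joints": joint angles; "joint_velocities": joint speeds; "joint_efforts": joint torques, N m; "tcp_pos": TCP position; "orientation": TCP orientation; "wrist_force": force on the tool from outside, world axes, zero at the start; "torque": the same for the moment, N m; "finger_gap": finger opening in m.
Only numpy, scipy, OpenCV 4.12 (cv2) and the standard library are available. Lean on these libraries where they do the work, as an engineer would, in place of code of your own. Each camera call takes 0.05 s, during which the arm holds its last target. There are 200 camera calls.

## Task

The battery in the blue rotary tool on the bench stand is flat and the charger is busy. Squeeze the two red buttons on the sides of its pack together, draw the pack straight up out of the tool, and stand it upright on the floor of the green tray, beside the flat pack that is already waiting there. Set it down, do not drop it, and leave the waiting pack, the charger, the card model and the glue bottle where they are.

Things in the scene. Friction and masses are not known exactly. Their poses are not given: they have to be found in the camera images.
- pack: The flat pack, stem down in the tool. Black; origin under the centre of its stem; z up, y through its two red buttons. Stem 38 (x) by 34 (y), z 0 to 50; head 58 (x) by 48 (y), z 50 to 86, resting on the tool's rim, play about 1 each way; yellow patch on each x face. 0.18 to 0.31 kg. Clear of the tool once raised 50. It stands by itself on the flat end of its stem.
- button_a_face (a point): Middle of the outer face of the red button on the pack's +y side: 30.5 from the pack's axis and 70 above its origin when free. The button is 26 wide (x) by 20 tall (z) and moves in along y. A barb on it hooks under a lip inside the tool: both buttons must be in by 3 or more, and kept in, for the pack to come up. A pull alone does not free it.
- button_b_face (a point): The same for the button on the -y side. The pack measures 61 over the two free buttons and 50 with both fully in; the head between them is 48.
- button_a (a joint): How far the +y button is pressed, m: 0 free, 0.0055 fully in. About 5 N starts it and 10 N presses it fully; it springs back when let go.
- button_b (a joint): The same for the -y button.
- tool_rim (a point): Centre of the flat rim of the tool's tail, 210 above the bench; the pack's head rests on it. Axes as the stand's. The tail below it is 58 (x) by 48 (y), as wide as the pack's head: fingers that reach below the rim must stay more than 48 apart.
- stand: Fixed bench stand, grey base plate 165 by 120 by 12, with a blue cordless rotary tool clamped in it nose down. Origin on the bench under the tool's axis, its z axis; its x and y are parallel to the pack's while the pack is in. A 27 thick post stands 68 from the axis on the -x side, 153 high; the clamp reaches 47 to +x at 115 height. Nothing of the stand is higher than the rim.
- tray: Green open tray with a light grey mat, fixed, 240 (x) by 150 (y) by 24 high outside, walls 5, floor 5 above the bench. Origin: underside centre. The waiting pack stands in its -x half; the +x half is free, a good spot being x = +55, y = 0.
- waiting_pack: A second flat pack of the same shape and size, loose, standing upright in the tray's -x half. Origin under the centre of its stem, z up, y through its red buttons, which do not move. Leave it standing where it is.
- charger: Black charger with a pack on charge in it, fixed, 95 (x) by 125 (y), 88 high with the pack. Origin: underside centre. Leave alone.
- model: Loose dark grey card model of buildings on a board 170 (x) by 200 (y), 78 high. Origin: underside centre. Leave alone.
- glue: Loose white glue bottle with a red cap, 52 across, 130 tall. Origin: underside centre. Leave alone.
Not all that is in view belongs to the job. Of the things shaped like the stand, the grey one is meant.

How it is judged:
By the outcome, as a careful person would: the job done as asked, in the order asked, and still so for the second after the job is handed in, with the robot touching nothing.
It also fails if it takes over 45 s, if anything falls off the work surface, if the arm or the gripper's body presses on something with over 40 N, if the wrist force passes 120 N, or if a joint passes its speed limit or range.

## Working session

There is one attempt and no reset: what is moved stays moved. The work goes in short steps, Python scripts to look and compute and a tool call to move; the robot and the scene stay as the last step left them, time stands still between calls to the robot, and variables do not carry over. Pictures are saved under pics/ and viewed, about 8 in all and at most 12, crops included, and the job is handed in when it is done.

Besides the shell and the picture viewer there is one more tool, called as name(argument=value, ...), one argument or row to a line, values as JSON. servo_tool: Moves the arm, as the interface text tells. Its arguments: {"type":"object","properties":{"targets":{"type":"array","items":{"type":"array"}},"squeeze":{"type":"number"}},"required":["targets"]}

```bash
mkdir -p pics; python3 - <<'E'
from station import *
import cv2,numpy as np
for n in("side","top"):
    cv2.imwrite(f"pics/{n}0.png",camera(n)); m=camera_model(n); print(n,m)
print(observe())
E
```

```text
side {'K': array([[378.5978324 ,   0.        , 257.28910819],
       [  0.        , 378.5978324 , 194.04880729],
       [  0.        ,   0.        ,   1.        ]]), 'k1': -0.008151737691139872, 'extrinsics': array([[ 0.9979929 , -0.05891565, -0.02321901, -0.48585331],
       [-0.05066616, -0.52291611, -0.85087701,  0.11954149],
       [ 0.03798838,  0.85034563, -0.52485159,  1.1140284 ],
       [ 0.        ,  0.        ,  0.        ,  1.        ]])}
top {'K': array([[406.38709238,   0.        , 263.44098454],
       [  0.        , 406.38709238, 191.31580235],
       [  0.        ,   0.        ,   1.        ]]), 'k1': -0.09005134258832495, 'extrinsics': array([[ 0.02267202, -0.99943391,  0.0248564 , -0.07004857],
       [-0.98021231, -0.02711267, -0.19608349,  0.50334035],
       [ 0.19664642, -0.01991894, -0.98027212,  1.06620337],
       [ 0.        ,  0.        ,  0.        ,  1.        ]])}
{'time_s': 0.1, 'joints': array([ 1.00240409e+00,  3.13931474e-01,  4.51206245e-02,  1.30359282e+00,
       -1.02662123e-05,  1.43117730e+00]), 'joint_velocities': array([ 0.0014981 , -0.00206663,  0.00164713, -0.00114604,  0.00025015,
       -0.00044048]), 'joint_efforts': array([ 4.09419998e-03, -4.81725419e+01,  2.99242991e+01,  1.26961918e-02,
       -2.07224394e-05, -5.93611091e-06]), 'tcp_pos': array([0.23886131, 0.52259578, 0.25250596]), 'orientation': array([-3.14137913e+00,  1.59312884e-03,  1.14202330e+00]), 'wrist_force': array([ 0.0347129 , -0.40185145,  0.5548557 ]), 'torque': array([-0.01965399, -0.02611637,  0.02571274]), 'finger_gap': 0.08548313013174687}
```

View pics/side0.png

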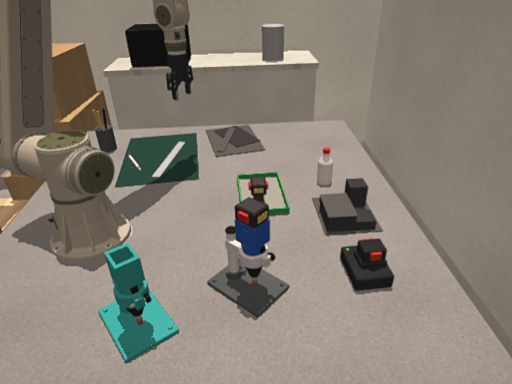

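View pics/top0.png

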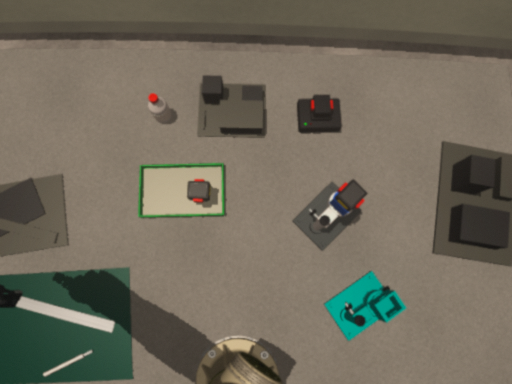

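Both views show three packs that could be mistaken for one another:
- **Pack in the blue tool on the grey stand:** side (253,210), top (351,195). This is the one described.
- **Waiting pack in the tray:** side (258,187), top (199,190).
- **Pack in the charger:** side (371,250), top (321,105).

There is also an empty teal stand at top (375,300), which is a decoy. I'll check my choice in one close crop.

```bash
python3 - <<'E'
import cv2,numpy as np
s=cv2.imread("pics/side0.png");t=cv2.imread("pics/top0.png")
a=cv2.resize(s[190:265,215:290],(400,400),interpolation=cv2.INTER_CUBIC)
b=cv2.resize(t[170:245,300:375],(400,400),interpolation=cv2.INTER_CUBIC)
cv2.imwrite("pics/crop1.png",np.hstack([a,b]))
E
```

```text
(no output)
```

View pics/crop1.png

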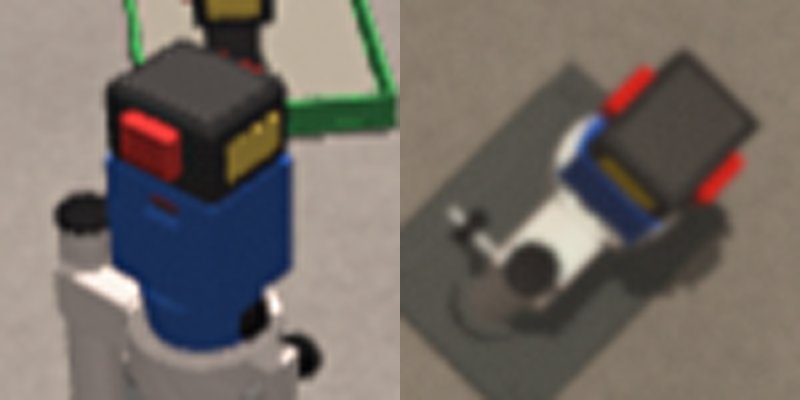

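The crop confirms the choice: a black pack with red buttons and a yellow patch, in the blue tool on the grey stand. The post is on the lower-left side in the top view, so pack +x points up-right there. Next I'll measure the poses.

```bash
cat > h.py <<'E'
import numpy as np,cv2
from scipy.optimize import least_squares
from station import camera_model
M={n:camera_model(n) for n in("side","top")}
def D(m): return np.array([m["k1"],0,0,0,0.])
def proj(n,P):
    m=M[n];E=m["extrinsics"]
    return cv2.projectPoints(np.float64(P).reshape(-1,1,3),cv2.Rodrigues(E[:3,:3])[0],E[:3,3],m["K"],D(m))[0][:,0]
def at_z(n,px,z):
    m=M[n];E=m["extrinsics"];R=E[:3,:3]
    u=cv2.undistortPoints(np.float64(px).reshape(-1,1,2),m["K"],D(m))[:,0]
    d=np.c_[u,np.ones(len(u))]@R; c=-R.T@E[:3,3]
    return c+d*((z-c[2])/d[:,2])[:,None]
E
python3 - <<'E'
from h import *
S=lambda a:np.array(a)/5.3333-.4
top=S([[285,50],[360,125],[280,213],[197,150]])+[300,170]
side=S([[110,90],[183,42],[285,92],[210,130]])+[215,190]
a=at_z("top",top,.246);b=at_z("side",side,.246)
print(a.round(4),a.mean(0));print(b.round(4),b.mean(0))
for p in(a,b): print([np.linalg.norm(p[i]-p[(i+1)%4]).round(4) for i in range(4)],[np.degrees(np.arctan2(*(p[(i+1)%4]-p[i])[1::-1])).round(1) for i in range(4)])
# red buttons, top & side
for n,z in(("top",.230),("side",.23)):
    im=cv2.imread(f"pics/{n}0.png");h=cv2.cvtColor(im,cv2.COLOR_BGR2HSV)
    r=((h[...,0]<8)|(h[...,0]>172))&(h[...,1]>150)&(h[...,2]>80)
    k,l,s,c=cv2.connectedComponentsWithStats(r.astype(np.uint8))
    for i in range(1,k):
        if s[i,4]>8: print(n,s[i],c[i].round(1),at_z(n,c[i],z)[0].round(3))
    g=((h[...,0]>45)&(h[...,0]<75)&(h[...,1]>120)).astype(np.uint8)
    k,l,s,c=cv2.connectedComponentsWithStats(g)
    i=1+s[1:,4].argmax(); ys,xs=np.where(l==i)
    p=at_z(n,np.c_[xs,ys],.024)[:,:2]
    print("tray",n,s[i],cv2.minAreaRect((p*1000).astype(np.float32)))
E
```

```text
[[ 0.5003 -0.2584  0.246 ]
 [ 0.4683 -0.2903  0.246 ]
 [ 0.4293 -0.2548  0.246 ]
 [ 0.4555 -0.2195  0.246 ]] [ 0.46337231 -0.25574651  0.246     ]
[[ 0.4316 -0.2623  0.246 ]
 [ 0.4611 -0.2303  0.246 ]
 [ 0.4986 -0.2701  0.246 ]
 [ 0.4687 -0.2929  0.246 ]] [ 0.46499569 -0.26391525  0.246     ]
[np.float64(0.0452), np.float64(0.0528), np.float64(0.0439), np.float64(0.0593)] [np.float64(-135.1), np.float64(137.7), np.float64(53.4), np.float64(-40.9)]
[np.float64(0.0435), np.float64(0.0547), np.float64(0.0377), np.float64(0.048)] [np.float64(47.4), np.float64(-46.6), np.float64(-142.6), np.float64(140.4)]
top [148  93  10  10  69] [152.8  97.4] [0.693 0.219 0.23 ]
top [310 100   5  10  44] [312.1 104.5] [ 0.687 -0.167  0.23 ]
top [330 100   4   9  32] [331.4 104.2] [ 0.689 -0.214  0.23 ]
top [195 179   9   3  24] [198.8 180. ] [0.492 0.096 0.23 ]
top [338 183  10   9  40] [342.4 186.7] [ 0.485 -0.237  0.23 ]
top [193 198  10   4  37] [197.6 199.5] [0.446 0.096 0.23 ]
top [355 199   9   9  40] [359.1 203.1] [ 0.447 -0.275  0.23 ]
tray top [139 163  85  54 461] ((509.54052734375, 174.46421813964844), (149.66500854492188, 237.75390625), 2.763382911682129)
side [323 148   7   6  29] [326.1 150. ] [0.682 0.019 0.23 ]
side [249 181   2   9  16] [249.6 185. ] [ 0.465 -0.15   0.23 ]
side [265 181   3   7  14] [266.2 183.8] [ 0.504 -0.149  0.23 ]
side [237 210  12  14 109] [243.  216.3] [ 0.447 -0.276  0.23 ]
side [370 251  12  10  99] [375.4 255.6] [ 0.675 -0.418  0.23 ]
tray side [237 173  52  42 324] ((508.6697692871094, 151.55368041992188), (145.8914794921875, 261.5396423339844), 3.130674362182617)
```

servo_tool(
  targets=[
    [[-1.5,3.5,-2],[0,0,6.8],1],
    [[-1.5,3.5,-2],[0,0,6.8],1],
    [[-2,4,-2],[0,0,6.8],1],
    [[-2,4,-1],[0,0,0],1],
  ],
  squeeze=40,
)

```text
time_s: 0.5
tcp_pos: [0.3188, 0.3794, 0.3194]
orientation: [3.141, 0.01, 0.781]
wrist_force: [0.7, -0.1, -0.1]
finger_gap: 0.0851
```

```bash
cat > g.py <<'E'
import sys,numpy as np
from scipy.spatial.transform import Rotation as R
from station import observe
def go(x,y,z,yaw):
    o=observe();r=R.from_euler("xyz",o["orientation"])
    t=R.from_euler("xyz",[180,0,yaw],degrees=True)
    print("tcp",o["tcp_pos"].round(4),"rpy",np.degrees(o["orientation"]).round(1),"gap",round(o["finger_gap"],4),"F",o["wrist_force"].round(1),"t",round(o["time_s"],2))
    print("shift cm",(r.inv().apply(np.array([x,y,z])-o["tcp_pos"])*100).round(2),"turn",(r.inv()*t).as_rotvec(degrees=True).round(1))
if __name__=="__main__": go(*map(float,sys.argv[1:]))
E
python3 g.py .464 -.257 .32 45
```

```text
tcp [0.3188 0.3794 0.3194] rpy [180.    0.6  44.7] gap 0.0851 F [ 0.7 -0.1 -0.1] t 0.5
shift cm [-34.48  55.43   0.33] turn [ 0.   0.6 -0.3]
```

servo_tool(
  targets=[
    [[-2.2,4.3,0],[0,0,0],1],
    [[-2.2,4.3,0],[0,0,0],1],
    [[-2.2,4.3,0],[0,0,0],1],
    [[-2.2,4.3,0],[0,0,0],1],
    [[-2.2,4.3,0],[0,0,0],1],
  ],
)

```text
time_s: 1.0
tcp_pos: [0.3935, 0.1414, 0.3213]
orientation: [3.14, 0.008, 0.784]
wrist_force: [1.6, 0.5, 0.5]
finger_gap: 0.0852
```

servo_tool(
  targets=[
    [[-2.6,4.0,0],[0,0,0],1],
    [[-2.6,4.0,0],[0,0,0],1],
    [[-2.6,4.0,0],[0,0,0],1],
    [[-2.6,4.0,0],[0,0,0],1],
    [[-2,2,0],[0,0,0],1],
  ],
)

```text
time_s: 1.5
tcp_pos: [0.4329, -0.0846, 0.3213]
orientation: [3.14, 0.008, 0.782]
wrist_force: [0.1, 1.4, 0.2]
finger_gap: 0.0856
```

```bash
python3 g.py .464 -.257 .32 45
```

```text
tcp [ 0.4329 -0.0846  0.3213] rpy [179.9   0.4  44.8] gap 0.0856 F [0.1 1.4 0.2] t 1.5
shift cm [-9.93 14.42  0.23] turn [ 0.1  0.4 -0.2]
```

servo_tool(
  targets=[
    [[-2.6,3.8,0],[0,0,0],1],
    [[-2.6,3.8,0],[0,0,0],1],
    [[-2.6,3.8,0],[0,0,0],1],
    [[-2,2.8,0.2],[0,0.4,0],1],
    [[0,0,0],[0,0,0],1],
  ],
)

```text
time_s: 2.0
tcp_pos: [0.4621, -0.2655, 0.3175]
orientation: [-3.14, 0.001, 0.776]
wrist_force: [-0.6, -0.3, -1.1]
finger_gap: 0.0849
```

```bash
python3 - <<'E'
from g import go
from h import *
from station import camera
go(.464,-.257,.32,45)
s=camera("side");t=camera("top")
cv2.imwrite("pics/s2.png",s);cv2.imwrite("pics/t2.png",t)
c=lambda i,x,y:cv2.resize(i[y:y+90,x:x+90],(400,400),interpolation=cv2.INTER_CUBIC)
cv2.imwrite("pics/crop2.png",np.hstack([c(s,210,150),c(t,300,150)]))
E
```

```text
tcp [ 0.4621 -0.2655  0.3175] rpy [-1.799e+02  1.000e-01  4.440e+01] gap 0.0849 F [-0.6 -0.3 -1.1] t 2.0
shift cm [ 0.73 -0.47 -0.25] turn [-0.1  0.1 -0.6]
```

View pics/crop2.png

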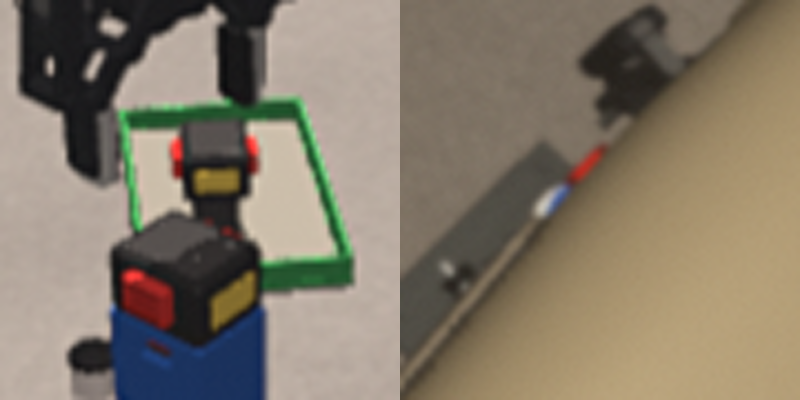

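```bash
python3 - <<'E'
from h import *
from g import go
def W(p,q):
    c,s=np.cos(p[2]),np.sin(p[2]); return [p[0]+c*q[0]-s*q[1],p[1]+s*q[0]+c*q[1],q[2]]
def f(p):
    r=[]
    for q,u in(((-.029,-.024,.215),235.2),((.029,-.024,.225),254.4),((.029,.024,.215),269.4)):
        r.append(proj("side",[W(p,q)])[0,0]-u)
    r+=list(proj("side",[W(p,(0,-.0305,.2305))])[0]-[242.9,216.6])
    r+=list(proj("top",[W(p,(0,.0275,.238))])[0]-[342.4,186.7])
    r+=list(proj("top",[W(p,(0,-.0275,.236))])[0]-[359.1,203.1])
    return r
s=least_squares(f,[.464,-.257,-.78],loss="soft_l1")
print(s.x,np.degrees(s.x[2])+90,np.round(f(s.x),1))
go(s.x[0],s.x[1],.25,np.degrees(s.x[2])+90)
print(at_z("top",[[198.8,180],[197.6,199.5]],.08))
E
```

```text
[ 0.46558939 -0.25467671 -0.76409984] 46.22030383961098 [-0.9  0.5  0.4 -0.9 -0.3 -0.1 -0.6  0.3 -0.1]
tcp [ 0.4615 -0.262   0.3181] rpy [-179.8    0.    44.6] gap 0.0853 F [0.  1.4 0.1] t 2.1
shift cm [ 0.81 -0.22  6.81] turn [-0.2  0.  -1.6]
[[0.52524861 0.11750057 0.08      ]
 [0.47203208 0.11782539 0.08      ]]
```

servo_tool(
  targets=[
    [[0.8,-0.2,0],[0,0,-1.6],1],
    [[0,0,0],[0,0,0],1],
    [[0,0,0],[0,0,0],1],
  ],
)

```text
time_s: 2.4
tcp_pos: [0.4657, -0.2507, 0.3185]
orientation: [-3.138, -0.0, 0.813]
wrist_force: [0.0, 0.2, 0.6]
finger_gap: 0.0853
```

```bash
python3 g.py .4655 -.2548 .235 46.2
```

```text
tcp [ 0.4657 -0.2507  0.3185] rpy [-179.8   -0.    46.6] gap 0.0853 F [0.  0.2 0.6] t 2.4
shift cm [-0.31  0.3   8.35] turn [-0.2 -0.   0.4]
```

servo_tool(
  targets=[
    [[-0.2,0.2,2.5],[0,0,0],1],
    [[-0.1,0.1,2.5],[0,0,0],1],
    [[0,0,0],[0,0,0],1],
    [[0,0,0],[0,0,0],1],
  ],
)

```text
time_s: 2.8
tcp_pos: [0.4669, -0.251, 0.2705]
orientation: [3.141, -0.001, 0.819]
wrist_force: [-0.3, 0.4, 0.0]
finger_gap: 0.0852
```

```bash
python3 - <<'E'
from g import go
from h import *
from station import camera
go(.4655,-.2548,.235,46.2)
s=camera("side")
cv2.imwrite("pics/crop3.png",cv2.resize(s[140:260,190:310],(600,600),interpolation=cv2.INTER_CUBIC))
E
```

```text
tcp [ 0.4669 -0.251   0.2705] rpy [180.  -0.  47.] gap 0.0852 F [-0.3  0.4  0. ] t 2.8
shift cm [-0.38  0.16  3.55] turn [ 0.  -0.   0.8]
```

View pics/crop3.png

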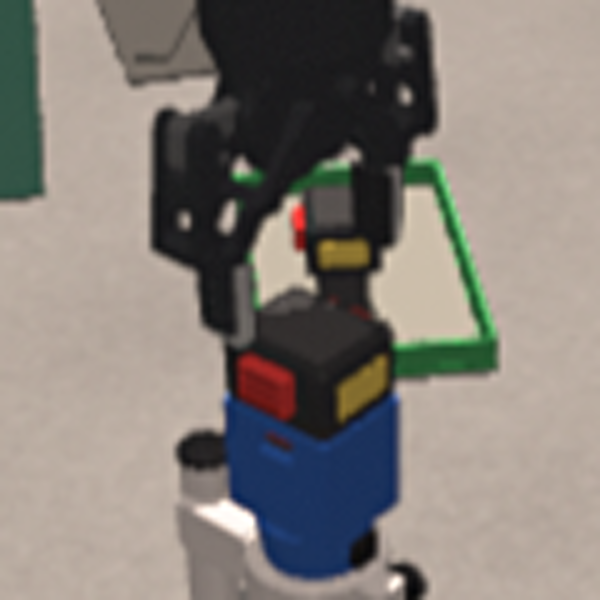

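servo_tool(
  targets=[
    [[-0.3,0.2,1.3],[0,0,0.8],1],
    [[-0.1,0,1.3],[0,0,0],1],
    [[0,0,0.8],[0,0,0],1],
    [[0,0,0],[0,0,0],1],
    [[0,0,0],[0,0,0],1],
  ],
)

```text
time_s: 3.35
tcp_pos: [0.4672, -0.2565, 0.2378]
orientation: [3.135, -0.001, 0.804]
wrist_force: [-0.3, -0.1, -0.4]
finger_gap: 0.0854
```

```bash
python3 g.py .4655 -.2548 .233 46.2
```

```text
tcp [ 0.4672 -0.2565  0.2378] rpy [ 1.796e+02 -1.000e-01  4.610e+01] gap 0.0854 F [-0.3 -0.1 -0.4] t 3.35
shift cm [ 0.   -0.25  0.48] turn [ 0.4 -0.1 -0.1]
```

servo_tool(
  targets=[
    [[0,-0.2,0.4],[0.3,0,0],1],
    [[0,0,0],[0,0,0],0.4],
    [[0,0,0],[0,0,0],0.4],
  ],
)

```text
time_s: 3.65
tcp_pos: [0.4662, -0.2555, 0.2346]
orientation: [3.139, -0.002, 0.804]
wrist_force: [-0.5, -0.2, 6.3]
finger_gap: 0.0605
```

servo_tool(
  targets=[
    [[0,0,0],[0,0,0],-1],
    [[0,0,0],[0,0,0],-1],
    [[0,0,0],[0,0,0],-1],
    [[0,0,0],[0,0,0],-1],
  ],
  squeeze=45,
)

```text
time_s: 4.05
tcp_pos: [0.4665, -0.2556, 0.2364]
orientation: [3.137, -0.002, 0.804]
wrist_force: [-0.6, -1.0, -3.3]
finger_gap: 0.0472
```

```bash
python3 - <<'E'
from g import go
from h import *
from station import camera
go(.4655,-.2548,.235,46.2)
s=camera("side")
cv2.imwrite("pics/crop4.png",cv2.resize(s[140:260,190:310],(600,600),interpolation=cv2.INTER_CUBIC))
E
```

```text
tcp [ 0.4665 -0.2556  0.2364] rpy [ 1.797e+02 -1.000e-01  4.600e+01] gap 0.0472 F [-0.6 -1.  -3.3] t 4.05
shift cm [-0.01 -0.13  0.14] turn [ 0.3 -0.1 -0.2]
```

View pics/crop4.png

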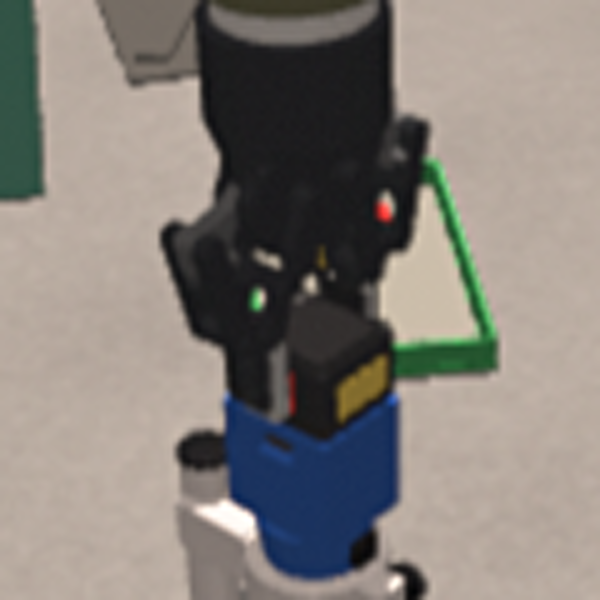

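Both pads cover the buttons (crop (270,380) and (370,300)), with the tips at the rim and only small wrist forces. Next I'll lift gently and watch the force.

servo_tool(
  targets=[
    [[0,0,-0.4],[0,0,0],-1],
    [[0,0,-0.4],[0,0,0],-1],
    [[0,0,-0.4],[0,0,0],-1],
  ],
)

```text
time_s: 4.4
tcp_pos: [0.4659, -0.2552, 0.2476]
orientation: [3.14, -0.002, 0.803]
wrist_force: [0.9, -0.3, -3.1]
finger_gap: 0.0469
```

servo_tool(
  targets=[
    [[0,0,-1.2],[0,0,0],-1],
    [[0,0,-1.2],[0,0,0],-1],
    [[0,0,-1.2],[0,0,0],-1],
    [[0,0,-1.2],[0,0,0],-1],
    [[0,0,-1.2],[0,0,0],-1],
  ],
)

```text
time_s: 4.9
tcp_pos: [0.4656, -0.2551, 0.3131]
orientation: [3.139, -0.002, 0.803]
wrist_force: [0.7, 0.2, -2.3]
finger_gap: 0.0474
```

```bash
python3 - <<'E'
from g import go
from h import *
from station import camera
go(.507,.2294,.32,2.8)
s=camera("side")
cv2.imwrite("pics/crop5.png",cv2.resize(s[110:250,180:320],(600,600),interpolation=cv2.INTER_CUBIC))
E
```

```text
tcp [ 0.4656 -0.2551  0.3131] rpy [ 1.799e+02 -1.000e-01  4.600e+01] gap 0.0474 F [ 0.7  0.2 -2.3] t 4.9
shift cm [ 37.75 -30.66  -0.7 ] turn [ 0.1 -0.1 43.2]
```

View pics/crop5.png

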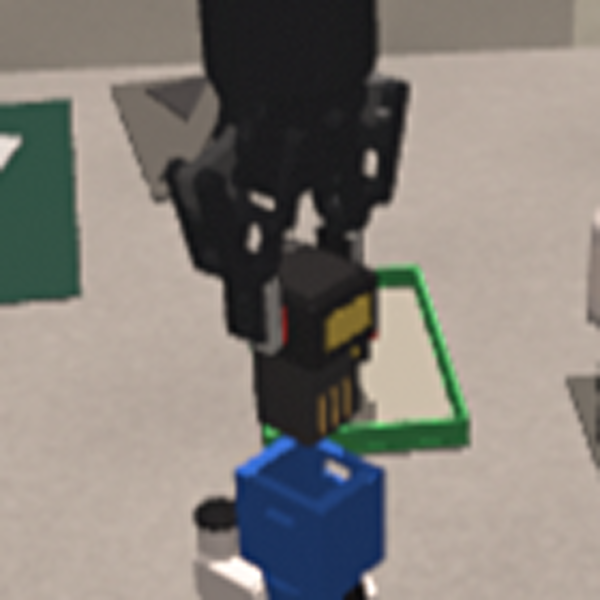

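The pack is clear of the tool and hangs upright between the pads. I'll raise it a little more and carry it across.

servo_tool(
  targets=[
    [[0,0,-1.2],[0,0,0],-1],
    [[1.5,-1.2,0],[0,0,0],-1],
    [[2.9,-2.3,0],[0,0,0],-1],
    [[3.1,-2.5,0],[0,0,0],-1],
    [[3.1,-2.5,0],[0,0,0],-1],
  ],
)

```text
time_s: 5.45
tcp_pos: [0.4795, -0.1216, 0.3313]
orientation: [3.13, -0.002, 0.794]
wrist_force: [1.4, 0.7, -1.6]
finger_gap: 0.0474
```

servo_tool(
  targets=[
    [[3.1,-2.5,0],[0,0,0],-1],
    [[3.1,-2.5,0],[0,0,0],-1],
    [[3.1,-2.5,0],[0,0,0],-1],
    [[3.1,-2.5,0],[0,0,0],-1],
    [[3.1,-2.5,0],[0,0,0],-1],
  ],
)

```text
time_s: 5.95
tcp_pos: [0.498, 0.0845, 0.3339]
orientation: [3.127, -0.005, 0.792]
wrist_force: [1.4, -0.2, -3.0]
finger_gap: 0.0477
```

```bash
python3 g.py .507 .2294 .32 2.8
```

```text
tcp [0.498  0.0845 0.3339] rpy [179.2  -0.3  45.4] gap 0.0477 F [ 1.4 -0.2 -3. ] t 5.95
shift cm [10.94 -9.55  1.31] turn [ 0.7 -0.6 42.6]
```

servo_tool(
  targets=[
    [[3.1,-2.7,0],[0.5,-0.5,0],-1],
    [[3.1,-2.7,0],[0.3,0,0],-1],
    [[2.5,-2.2,0],[0,0,0],-1],
    [[1.0,-0.8,0],[0,0,5],-1],
    [[0,0,0],[0,0,8],-1],
  ],
)

```text
time_s: 6.45
tcp_pos: [0.5046, 0.2237, 0.3361]
orientation: [3.142, 0.001, 0.567]
wrist_force: [-0.0, -0.6, -2.4]
finger_gap: 0.0471
```

servo_tool(
  targets=[
    [[0,0,0],[0,0,8],-1],
    [[0,0,0],[0,0,8],-1],
    [[0,0,0],[0,0,7],-1],
    [[0,0,0],[0,0,4],-1],
    [[0,0,0],[0,0,0],-1],
  ],
)

```text
time_s: 6.95
tcp_pos: [0.5033, 0.2258, 0.3383]
orientation: [3.141, 0.001, 0.078]
wrist_force: [-0.4, 0.1, -2.5]
finger_gap: 0.0476
```

```bash
python3 g.py .507 .2294 .12 2.8
```

```text
tcp [0.5033 0.2258 0.3383] rpy [1.8e+02 1.0e-01 4.5e+00] gap 0.0476 F [-0.4  0.1 -2.5] t 6.95
shift cm [ 0.43 -0.34 21.83] turn [0.  0.1 1.7]
```

servo_tool(
  targets=[
    [[0.3,-0.2,3],[0,0,1.5],-1],
    [[0.1,-0.1,4.5],[0,0,0],-1],
    [[0,0,4.5],[0,0,0],-1],
    [[0,0,4.5],[0,0,0],-1],
    [[0,0,2],[0,0,0],-1],
  ],
)

```text
time_s: 7.45
tcp_pos: [0.5113, 0.2304, 0.155]
orientation: [-3.139, -0.013, 0.061]
wrist_force: [-0.1, -0.6, -2.8]
finger_gap: 0.0474
```

servo_tool(
  targets=[
    [[0,0,0],[0,0,0],-1],
    [[0,0,0],[0,0,0],-1],
  ],
)

```text
time_s: 7.65
tcp_pos: [0.509, 0.2297, 0.1524]
orientation: [-3.14, -0.006, 0.063]
wrist_force: [0.8, 0.3, -1.7]
finger_gap: 0.0474
```

```bash
python3 - <<'E'
from g import go
from h import *
from station import camera
go(.507,.2294,.0814,2.8)
s=camera("side")
cv2.imwrite("pics/crop6.png",cv2.resize(s[110:230,200:320],(600,600),interpolation=cv2.INTER_CUBIC))
E
```

```text
tcp [0.509  0.2297 0.1524] rpy [-179.9   -0.4    3.6] gap 0.0474 F [ 0.8  0.3 -1.7] t 7.65
shift cm [-0.25  0.03  7.1 ] turn [-0.1 -0.4  0.8]
```

View pics/crop6.png

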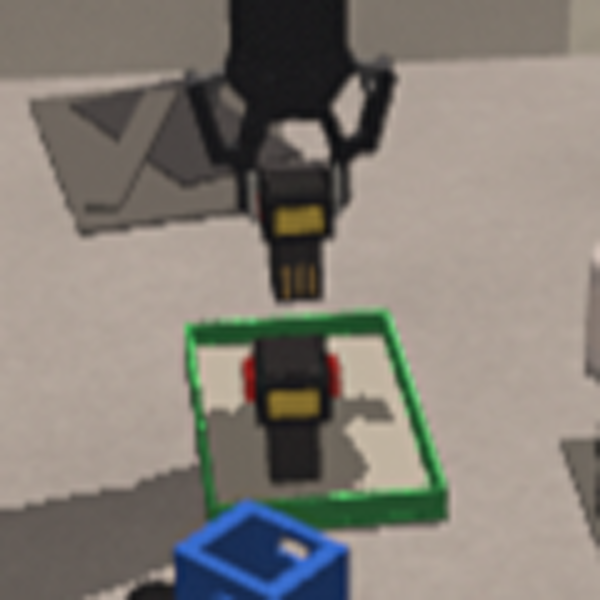

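The pack hangs upright over the free far half of the tray, 112 mm from the waiting pack. I'll lower it, slowly at the end.

servo_tool(
  targets=[
    [[-0.2,0,2.5],[0,-0.4,0.8],-1],
    [[0,0,2],[0,0,0],-1],
    [[0,0,1],[0,0,0],-1],
    [[0,0,0],[0,0,0],-1],
    [[0,0,0],[0,0,0],-1],
  ],
)

```text
time_s: 8.2
tcp_pos: [0.5148, 0.2319, 0.1065]
orientation: [-3.136, -0.016, 0.051]
wrist_force: [-0.4, -0.1, -1.9]
finger_gap: 0.0474
```

```bash
python3 g.py .507 .2294 .0814 2.8
```

```text
tcp [0.5148 0.2319 0.1065] rpy [-179.7   -0.9    2.9] gap 0.0474 F [-0.4 -0.1 -1.9] t 8.2
shift cm [-0.83  0.22  2.5 ] turn [-0.3 -0.9  0.1]
```

servo_tool(
  targets=[
    [[-0.8,0.2,0.3],[-0.3,-0.9,0],-1],
    [[0,0,0.5],[0,0,0],-1],
    [[0,0,0.5],[0,0,0],-1],
    [[0,0,0],[0,0,0],-1],
    [[0,0,0],[0,0,0],-1],
  ],
)

```text
time_s: 8.7
tcp_pos: [0.5083, 0.2299, 0.0957]
orientation: [-3.14, -0.005, 0.051]
wrist_force: [0.3, -0.8, -3.1]
finger_gap: 0.0474
```

```bash
python3 g.py .507 .2294 .0814 2.8
```

```text
tcp [0.5083 0.2299 0.0957] rpy [-179.9   -0.3    2.9] gap 0.0474 F [ 0.3 -0.8 -3.1] t 8.7
shift cm [-0.14  0.05  1.43] turn [-0.1 -0.3  0.1]
```

servo_tool(
  targets=[
    [[-0.1,0,0.4],[0,-0.3,0],-1],
    [[0,0,0.4],[0,0,0],-1],
    [[0,0,0.3],[0,0,0],-1],
    [[0,0,0],[0,0,0],-1],
    [[0,0,0],[0,0,0],-1],
  ],
)

```text
time_s: 9.2
tcp_pos: [0.5071, 0.2299, 0.0834]
orientation: [-3.141, 0.002, 0.051]
wrist_force: [0.3, 0.5, -2.3]
finger_gap: 0.0475
```

```bash
python3 g.py .507 .2294 .0814 2.8
```

```text
tcp [0.5071 0.2299 0.0834] rpy [-1.799e+02  1.000e-01  2.900e+00] gap 0.0475 F [ 0.3  0.5 -2.3] t 9.2
shift cm [-0.02  0.05  0.2 ] turn [-0.1  0.1  0.1]
```

servo_tool(
  targets=[
    [[0,0,0.1],[0,0,0],-1],
    [[0,0,0],[0,0,0],-1],
  ],
)

```text
time_s: 9.4
tcp_pos: [0.5072, 0.2299, 0.0824]
orientation: [-3.14, 0.002, 0.051]
wrist_force: [-0.2, 0.3, -2.5]
finger_gap: 0.0474
```

servo_tool(
  targets=[
    [[0,0,0.1],[0,0,0],-1],
    [[0,0,0],[0,0,0],-1],
  ],
)

```text
time_s: 9.6
tcp_pos: [0.5074, 0.2299, 0.0816]
orientation: [-3.14, 0.001, 0.051]
wrist_force: [0.2, 0.3, -2.6]
finger_gap: 0.0472
```

servo_tool(
  targets=[
    [[0,0,0.1],[0,0,0],-1],
    [[0,0,0],[0,0,0],-1],
  ],
)

```text
time_s: 9.8
tcp_pos: [0.5077, 0.2301, 0.0817]
orientation: [-3.14, 0.0, 0.051]
wrist_force: [-0.5, 0.3, -2.8]
finger_gap: 0.0473
```

servo_tool(
  targets=[
    [[0,0,0.2],[0,0,0],-1],
    [[0,0,0],[0,0,0],-1],
  ],
)

```text
time_s: 10.0
tcp_pos: [0.508, 0.2306, 0.0819]
orientation: [-3.139, -0.002, 0.052]
wrist_force: [-0.1, -0.2, -2.7]
finger_gap: 0.0475
```

servo_tool(
  targets=[
    [[0,0,0.15],[0,0,0],-1],
    [[0,0,0],[0,0,0],-1],
  ],
)

```text
time_s: 10.2
tcp_pos: [0.5084, 0.2308, 0.0815]
orientation: [-3.139, -0.003, 0.052]
wrist_force: [0.0, -0.4, -3.5]
finger_gap: 0.0476
```

servo_tool(
  targets=[
    [[-0.1,0,0.3],[0,-0.2,0],-1],
    [[0,0,0.2],[0,0,0],-1],
  ],
)

```text
time_s: 10.4
tcp_pos: [0.5085, 0.2313, 0.0813]
orientation: [-3.138, -0.004, 0.052]
wrist_force: [-6.1, -2.8, 14.9]
finger_gap: 0.047
```

```bash
python3 - <<'E'
from g import go
from h import *
from station import camera
go(.507,.2294,.0814,2.8)
s=camera("side")
cv2.imwrite("pics/crop7.png",cv2.resize(s[130:230,210:310],(600,600),interpolation=cv2.INTER_CUBIC))
go(.507,.2294,.0814,2.8)
E
```

```text
tcp [0.5085 0.2313 0.0813] rpy [-179.8   -0.2    3. ] gap 0.047 F [-6.1 -2.8 14.9] t 10.4
shift cm [-0.16  0.18 -0.01] turn [-0.2 -0.2  0.2]
tcp [0.5085 0.2313 0.0813] rpy [-179.8   -0.2    3. ] gap 0.0473 F [-6.4 -1.  17.3] t 10.45
shift cm [-0.16  0.18 -0.01] turn [-0.2 -0.2  0.2]
```

View pics/crop7.png

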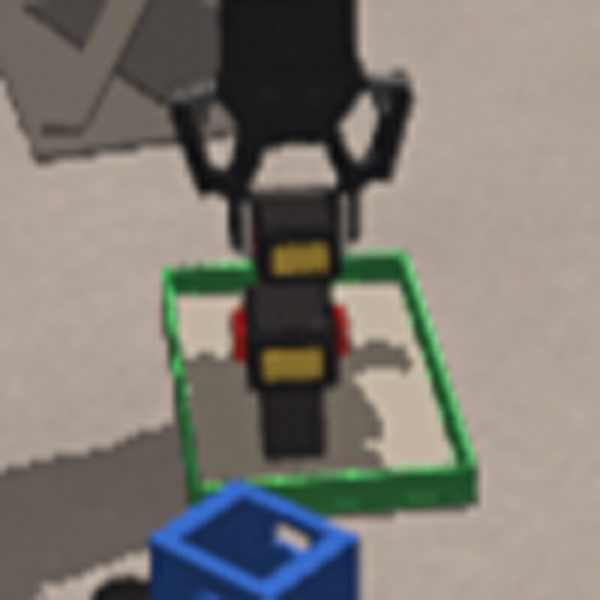

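The pack is on the floor: z 0.0813 against 0.0814 predicted, with the force now pushing up. I'll relax, open gently, and retreat straight up.

servo_tool(
  targets=[
    [[0,0,0],[0,0,0],-1],
    [[0,0,0],[0,0,0],-1],
  ],
  squeeze=20,
)

```text
time_s: 10.65
tcp_pos: [0.5087, 0.2313, 0.0816]
orientation: [-3.138, -0.005, 0.052]
wrist_force: [0.7, -0.6, -2.7]
finger_gap: 0.0474
```

servo_tool(
  targets=[
    [[0,0,0],[0,0,0],0.25],
    [[0,0,0],[0,0,0],0.5],
    [[0,0,0],[0,0,0],1],
    [[0,0,0],[0,0,0],1],
    [[0,0,0],[0,0,0],1],
  ],
)

```text
time_s: 11.15
tcp_pos: [0.509, 0.2313, 0.0803]
orientation: [-3.137, -0.004, 0.052]
wrist_force: [0.4, 0.5, 0.5]
finger_gap: 0.0851
```

servo_tool(
  targets=[
    [[0,0,-1],[0,0,0],1],
    [[0,0,-2],[0,0,0],1],
    [[0,0,-3],[0,0,0],1],
    [[0,0,-4],[0,0,0],1],
    [[0,0,-4],[0,0,0],1],
  ],
)

```text
time_s: 11.65
tcp_pos: [0.5048, 0.2296, 0.2211]
orientation: [-3.14, 0.007, 0.052]
wrist_force: [-0.1, 1.0, 0.2]
finger_gap: 0.0852
```

servo_tool(
  targets=[
    [[0,-4,-4],[0,0,0],1],
    [[0,-4,-3],[0,0,0],1],
    [[0,-4,0],[0,0,0],1],
    [[0,-3,0],[0,0,0],1],
    [[0,0,0],[0,0,0],1],
  ],
)

```text
time_s: 12.15
tcp_pos: [0.5008, 0.3784, 0.3028]
orientation: [-3.132, -0.012, 0.047]
wrist_force: [-0.3, -0.7, 0.8]
finger_gap: 0.085
```

```bash
python3 - <<'E'
from g import go
from h import *
from station import camera
go(.507,.2294,.0814,2.8)
s=camera("side");t=camera("top")
cv2.imwrite("pics/t8.png",t);cv2.imwrite("pics/s8.png",s)
c=lambda i,x,y:cv2.resize(i[y:y+110,x:x+110],(400,400),interpolation=cv2.INTER_CUBIC)
cv2.imwrite("pics/crop8.png",np.hstack([c(s,210,125),c(t,125,135)]))
E
```

```text
tcp [0.5008 0.3784 0.3028] rpy [-179.4   -0.7    2.7] gap 0.085 F [-0.3 -0.7  0.8] t 12.15
shift cm [-0.34 15.13 21.99] turn [-0.6 -0.7 -0.1]
```

View pics/crop8.png

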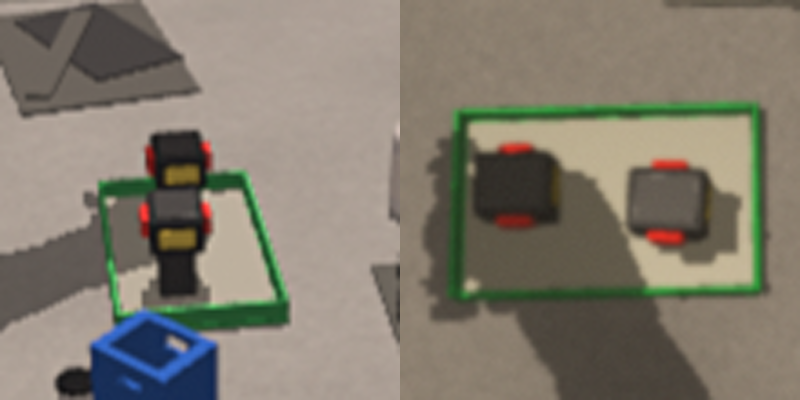

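The placed pack stands upright in the tray's far half at top crop (515,185), with its buttons sprung back. The waiting pack at (668,200) is still upright. I'll check numerically that nothing moved, then hand in.

```bash
python3 - <<'E'
from h import *
from station import *
def reds(f):
    h=cv2.cvtColor(cv2.imread(f),cv2.COLOR_BGR2HSV)
    r=((h[...,0]<8)|(h[...,0]>172))&(h[...,1]>150)&(h[...,2]>80)
    k,l,s,c=cv2.connectedComponentsWithStats(r.astype(np.uint8))
    return [c[i].round(1).tolist() for i in range(1,k) if s[i,4]>8]
print(reds("pics/top0.png"));R=reds("pics/t8.png");print(R)
print(at_z("top",R,.08).round(3))
print(close_job())
E
```

```text
[[152.8, 97.4], [312.1, 104.5], [331.4, 104.2], [198.8, 180.0], [342.4, 186.7], [197.6, 199.5], [359.1, 203.1]]
[[152.8, 97.5], [312.1, 104.5], [331.4, 104.2], [156.3, 175.7], [198.8, 180.0], [155.9, 195.2], [197.7, 199.5]]
[[ 0.76   0.261  0.08 ]
 [ 0.752 -0.188  0.08 ]
 [ 0.755 -0.243  0.08 ]
 [ 0.534  0.233  0.08 ]
 [ 0.525  0.118  0.08 ]
 [ 0.481  0.23   0.08 ]
 [ 0.472  0.118  0.08 ]]
the job is handed in; nothing more can be done
None
```

The flat pack now stands upright on the tray floor, in the free half next to the waiting pack, and the job is handed in. I squeezed both red buttons together, drew the pack straight up out of the blue tool, set it down until it touched, then let go and moved the arm away. This took about 12 s of the 45 s allowed.

**Last checks:**
- **Placing:** the pack is at about (0.507, 0.231), within 2 mm of the target spot. Its buttons sprang back after release.
- **Other items:** the red marks on the waiting pack, charger pack and glue cap are within 0.1 px of where they started. I did not measure the card model; the arm never went near it.
- **Forces:** the highest wrist reading I saw was about 17 N upward, at set-down, and it was back to about zero after release.

**Disagreement:** with the buttons pressed, the finger gap read 47 mm instead of the 50 mm expected. The pack still came free and held without slipping.

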